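Open the latched guard gate and draw out the tray

ROBOT

A 7-joint arm with a two-finger parallel gripper is mounted at the origin on a cart in front of the work surface, level with it; the furniture and walls round the work are solid. World frame = base frame: x ahead of the robot, y to its left, z up, the work surface at z = 0. Lengths are in mm, angles in rad, forces in N, time in s.
With the tool pointing down it reaches from about 400 to 875 mm from the base axis. Payload 4.4 kg.
Tool frame: the origin (TCP) lies on the centre line of the jaws, within the pads' length; the fingertips stand ctrl.tips_ahead ahead of it and the grasp point (between the pads) lies 5 mm behind it (ctrl.tips_ahead is the distance from the TCP to the fingertips, in mm); z points along the fingers, x is the direction in which the jaws open and shut, and the axes are right-handed (so a half turn about z gives the same grasp; the last joint's range is limited). The gripper opens to 85 mm and grips with 20 to 120 N. Pads are 22 mm wide; open, the fingers measure 114 mm over their backs; the gripper's body (76 mm by 85 mm) begins 54 mm behind the grasp point. The pads swing forward as they close: fully open they stand 13 mm farther back than shut.
Start: joints at [1.249, 0.628, 0.038, 1.517, -0.027, 0.996, -0.02], TCP at [164.49, -628.857, 245.313] pointing down, gripper open.
Joint ranges: [-3.06, 3.06], [-0.37, 2.12], [-1.25, 1.32], [0.18, 2.47], [-1.1, 4.24], [0.23, 1.98], [-2.94, 2.94]. Speed limits (rad/s): [2.57, 2.57, 3.14, 3.14, 3.14, 3.14, 3.14].

INTERFACE

Orientations are given as [roll, pitch, yaw] about the fixed x, y, z axes, in that order (R = Rz(yaw) Ry(pitch) Rx(roll)).
In Python, from workcell import ctrl, capture, ticket gives the robot as it stands. The module is installed in compiled form; this text tells all that it offers.
- The arm moves only by the tool drive_tool, never from a script. Its argument "moves" is a list of rows, each an object with "dp": the shift along the world's x, y, z in m, a list of three; "roll": the turn about the world's z in rad; "gripper": the gripper command: -1 is shut, 1 is fully open, values between are in proportion. In form: [{"dp": [tx, ty, tz], "roll": roll, "gripper": gripper}, ...]. A call has 1 to 8 rows; each row shifts and turns the pose as measured when the row begins; what a row does not reach is not made up. A row lasts 1/8 s, in which the tool goes at most 62.5 mm and 10.7 degrees, less where a joint would pass 70% of its speed; a pose out of reach is approached as far as the arm can. A call is refused whole if a number of a shift passes 0.0625 or a number of a turn 0.188, either way. A call with a gripper value outside its range is refused whole. The fingers move at their own pace and stop on an object; "newtons" is the grip in N (left out, the last holds). Time passes only in rows, so rows that do not move let the fingers close. It gives the time, the measured TCP pose, the force and the opening at its end, in the units of the state.
- ctrl.state(): the state, without advancing time (a new reading comes with each control period).
- capture(name): name is "scene" or "top"; returns a dict with "img" (400x640x3 uint8, red, green, blue), "z_map" (400x640 float32, mm along the optical axis (not along the pixel's ray), 0 where there is no reading), "K" (3x3 intrinsics, pixels), "k1" (the pictures are not rectified: a ray, as slopes to the right and down, at radius r is drawn at 1 + k1 r^2 times it, then the intrinsics apply), "world_from_camera" (4x4, takes a point from camera to world coordinates). Camera axes: x right, y up, looking along -z (the intrinsics and any distortion apply to the point x, -y, -z); pixel columns grow to the right and rows downward; lengths in mm; the calibration is good to about 2 mm. A picture is of the moment at which its call begins.
- ticket.finish_job(): hands the job in, once; it reports no verdict.
The state is a dict: "t": time; "qpos": joint angles; "joint_vel": joint speeds; "tau": joint torques, N m; "ee_pos": TCP position; "eef_rot": TCP orientation; "contact_force": force on the tool from outside, world axes, zero at the start; "torque": the same for the moment, N m; "width": finger opening in mm.
Only numpy, scipy, OpenCV 4.12 (cv2) and the standard library are available. Lean on these libraries where they do the work, as an engineer would, in place of code of your own. Each camera call takes 0.05 s, during which the arm holds its last target.

TASK

Get at the printed part in the bench guard cage: press the thumb lever so that the latch bar lifts out of its catch, and swing the gate open past its balance point so that it stays fully open on its own. Then draw the tray fully out by its pull, with the part still lying in it. Leave everything else on the bench where it is.

Things in the scene. Friction and masses are not known exactly. Their poses are not given: they have to be found in the camera images.
- cage: bench guard cage, fixed: grey base 255 x 250 x 10 mm, clear side and rear panels to 126 mm, clear roof over the rear (from 125 mm behind the gate). Origin: underside, mid-width, below the shut gate's plane; x into the cage (away from the robot at yaw 0), y left along the shut gate. Posts flank the gate: hinge post y = +111 mm (135 high), catch post y = -98 mm (172 high with the catch).
- gate_hinge (a point): point on the gate's hinge axis at the gate's left end, 85 mm above the bench: cage (0, 90, 85) mm. The axis is nearly vertical: it leans 5 degrees into the cage and left, so that the gate rises a few mm up to its balance point.
- gate (a joint): gate angle, rad: 0 shut, 1.75 at its open stop. Opens towards the robot, clockwise seen from above about gate_hinge. Barred steel gate 168 mm wide, 8 mm thick, 38 to 130 mm above the bench. Balance point near 0.95: let go below, it falls back; let go beyond 1.1, it drifts on to the stop within 3 s and stays (under 0.1 N m either way).
- latch (a joint): gravity latch bar on top of the gate, rad: 0 dropped in the catch, 0.5 fully raised; it falls back by its own weight. It passes the catch's front lug when raised 0.25 or more; aim for 0.35 to 0.4 until the gate has opened 0.2 rad.
- latch_pivot (a point): pivot of the latch bar, 160 mm above the bench, 135 mm from the hinge axis along the gate: cage (0, -45, 160) mm when shut; the bar turns about the gate's normal. Steel bar 8 x 12 mm, its tip 67 mm from the pivot, resting in the catch.
- lever_grip (a point): middle of the thumb lever's black round grip (14 mm thick, 41 long) on the latch bar's other arm, 58 mm from the pivot towards the hinge, sloping up 25 degrees (latch down: 185 mm above the bench, 82 mm from the hinge axis). Moves with the latch. Pushed down 20 mm it raises the bar to 0.37 (under 2 N). Stands free above the gate; pinched across the gate from above it also pulls the gate along.
- catch_lug (a point): top of the catch's low front lug, on the catch post at cage (-8, -98, 164) mm; it stops the dropped bar from moving towards the robot.
- sample_tray (a joint): travel of the sliding tray in the cage, m: 0 fully in, 0.12 fully out (towards the robot, along the cage's -x). Slides stiffly (about 1.5 N) and stays where left. The shut gate blocks it. Grey tray 160 x 150 mm, rim 24 mm, front board 42 mm high.
- tray_pull (a point): middle of the cross bar of the tray's tall steel pull: bar 10 mm thick, 60 mm long along the cage's y, on legs at both ends, 104 mm above the bench, 44 mm behind the shut gate's plane with the tray in. Free above it and 75 mm behind it, up to the roof (126 mm high); the catch post beside the opening is taller than the bar.
- tray_floor (a point): middle of the tray's floor; moves with the tray.
- part_centre (a point): centre (half-way up) of the loose printed part lying in the tray: half-open yellow basket 127 x 119 x 45 mm, about 60 g
- pen_green: green ball pen, 137 mm long, loose on the bench, a bystander; origin at the centre of its underside
- tile: flat clear-and-white acrylic tile, 55 x 75 x 15 mm, loose on the bench, a bystander; origin at the centre of its underside
- jar_flat: flat sample jar, 32 mm across, 20 mm high, loose on the bench, a bystander; origin at the centre of its underside
- jar_large: sample jar, 38 mm across, 34 mm high, loose on the bench, a bystander; origin at the centre of its underside
- jar_small: sample jar, 30 mm across, 28 mm high, loose on the bench, a bystander; origin at the centre of its underside
- beaker: pink plastic cup, 71 mm across, 93 mm high, loose on the bench, a bystander; origin at the centre of its underside
- printed_part: the same printed part; origin at the centre of its underside
Things that resemble listed ones, but are neither listed nor needed, are in the scene too. Leave any green or white look-alike of the printed_part alone.

How it is judged:
By the outcome, as a careful person would: the job done as asked, in the order asked, and still so for the second after the job is handed in, with the robot touching nothing.
It also fails if it takes over 54 s, if anything falls off the work surface, if the arm or the gripper's body presses on something with over 40 N, if the wrist force passes 120 N, or if a joint passes its speed limit or range.

## Working session

There is one attempt and no reset: what is moved stays moved. The work goes in short steps, Python scripts to look and compute and a tool call to move; the robot and the scene stay as the last step left them, time stands still between calls to the robot, and variables do not carry over. Pictures are saved under pics/ and viewed, and the job is handed in when it is done.

Besides the shell and the picture viewer there is one more tool, called by a JSON object that holds its "method" and its "body", one argument or row to a line. drive_tool: Moves the arm, as the interface text tells. Its arguments: {"type":"object","properties":{"moves":{"type":"array","items":{"type":"object","properties":{"dp":{"type":"array","items":{"type":"number"}},"roll":{"type":"number"},"gripper":{"type":"number"}}}},"newtons":{"type":"number"}},"required":["moves"]}

```bash
mkdir -p pics
cat > h.py <<'E'
import numpy as np, cv2
from workcell import ctrl, capture, ticket
def shot(n,f):
    c=capture(n); cv2.imwrite('pics/'+f+'.png',cv2.cvtColor(c['img'],cv2.COLOR_RGB2BGR)); np.save('pics/'+f+'.npy',c,allow_pickle=True); return c
def load(f): return np.load('pics/'+f+'.npy',allow_pickle=True).item()
def ray(c,u,v):
    K=c['K'];k1=c['k1'];a=np.array([(u-K[0,2])/K[0,0],(v-K[1,2])/K[1,1]]);s=a.copy()
    for _ in range(20): s=a/(1+k1*(s@s))
    return np.array([s[0],-s[1],-1.])
def pt(c,u,v,z=None):
    T=c['world_from_camera'];d=T[:3,:3]@ray(c,u,v);o=T[:3,3]
    if z is None: t=c['z_map'][int(v),int(u)]
    else: t=(z-o[2])/d[2]
    return o+t*d
def proj(c,p):
    T=np.linalg.inv(c['world_from_camera']);q=T[:3,:3]@np.array(p,float)+T[:3,3]
    s=np.array([q[0],-q[1]])/-q[2];s=s*(1+c['k1']*(s@s));K=c['K']
    return K[0,0]*s[0]+K[0,2],K[1,1]*s[1]+K[1,2]
E
python3 - <<'E'
from h import *
for n in('scene','top'):
    c=shot(n,n+'0');print(c['K'],c['k1'],c['world_from_camera'])
s=ctrl.state();print(s,ctrl.tips_ahead)
E
```

```text
[[409.77132136   0.         313.25920163]
 [  0.         409.77132136 202.39195712]
 [  0.           0.           1.        ]] -0.03974787195452382 [[-7.59442861e-01  3.39228594e-01 -5.55131067e-01 -2.14623381e+02]
 [-6.50086799e-01 -3.62682125e-01  6.67719125e-01  9.02477313e+02]
 [ 2.51733048e-02  8.67977901e-01  4.95964382e-01  7.65051954e+02]
 [ 0.00000000e+00  0.00000000e+00  0.00000000e+00  1.00000000e+00]]
[[381.22385225   0.         323.17110518]
 [  0.         381.22385225 198.21975542]
 [  0.           0.           1.        ]] 0.011287394501464553 [[ 1.35211233e-02  9.85305627e-01 -1.70264501e-01  3.11380777e+02]
 [-9.99845534e-01  1.52350489e-02  8.76368633e-03  3.31076840e+01]
 [ 1.12288975e-02  1.70119706e-01  9.85359426e-01  1.45217979e+03]
 [ 0.00000000e+00  0.00000000e+00  0.00000000e+00  1.00000000e+00]]
{'t': 0.1, 'qpos': array([ 1.24922643,  0.6292457 ,  0.03845308,  1.51828315, -0.02701194,
        0.99628979, -0.01999367]), 'joint_vel': array([ 3.18738165e-03, -2.08145885e-03,  1.82552640e-03, -2.10123907e-03,
        8.28668957e-05, -7.82843724e-04,  6.75492124e-04]), 'tau': array([ 2.86799390e-03, -5.64536798e+01,  1.23000685e+00, -1.93974227e+01,
        1.10928735e-02,  5.38015855e-03, -4.19090853e-06]), 'ee_pos': array([ 164.33510489, -628.32445475,  244.4814684 ]), 'eef_rot': array([ 3.14158070e+00,  1.70787208e-03, -1.31503368e+00]), 'contact_force': array([-0.44125689,  0.08836784, -0.16121136]), 'torque': array([ 0.03302118, -0.00854965,  0.00558909]), 'width': 85.25063345651151} 14.0
```

View pics/scene0.png

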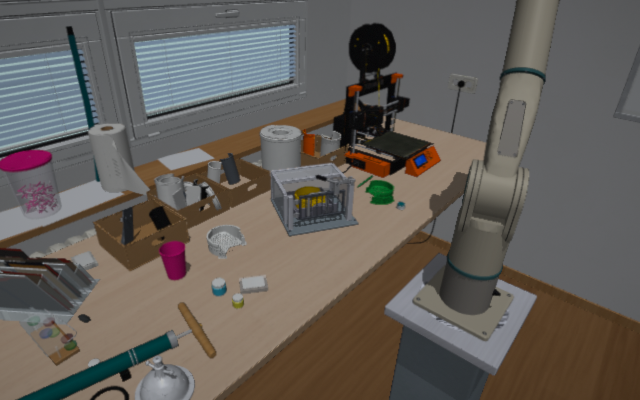

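View pics/top0.png

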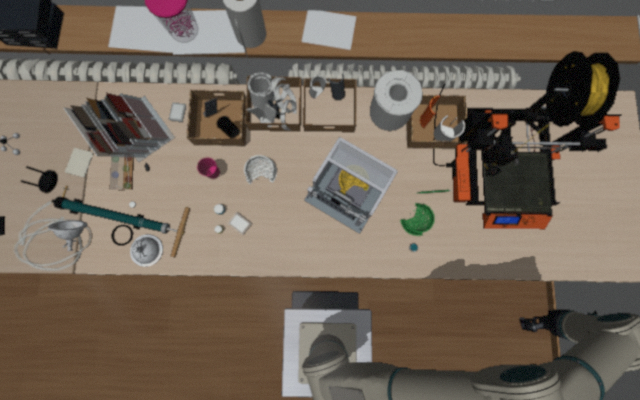

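Run:
```python
from h import *
a=cv2.imread('pics/top0.png')[130:240,295:445];b=cv2.imread('pics/scene0.png')[155:240,260:420]
cv2.imwrite('pics/ct.png',cv2.resize(a,None,fx=5,fy=5,interpolation=3));cv2.imwrite('pics/cs.png',cv2.resize(b,None,fx=5,fy=5,interpolation=3))
```

```text
(no output)
```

View pics/ct.png

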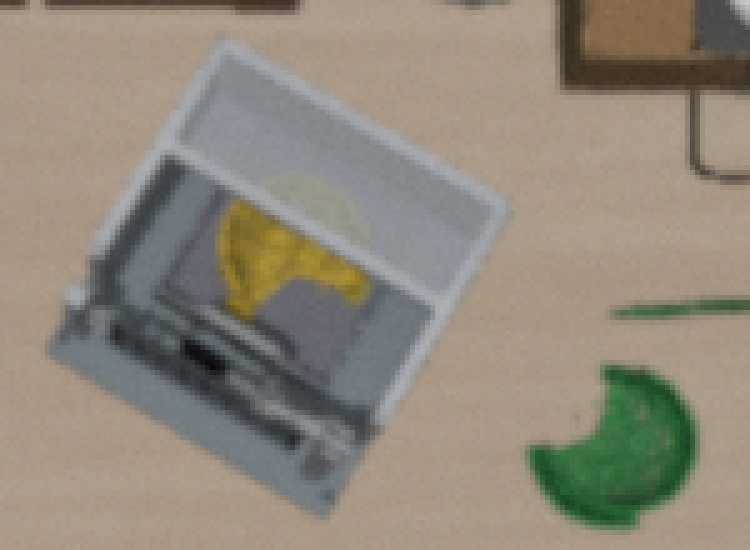

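View pics/cs.png

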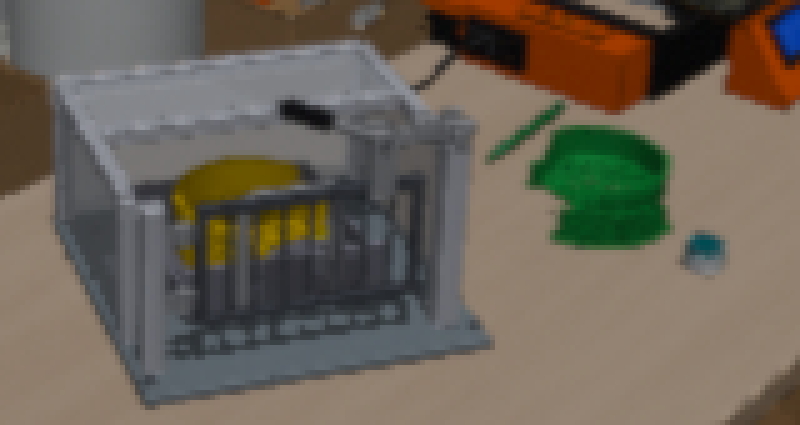

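Run:
```python
from h import *
t=load('top0');s=load('scene0')
T=lambda x,y,z:pt(t,295+x/5-.5,130+y/5-.5,z)
S=lambda x,y,z:pt(s,260+x/5-.5,155+y/5-.5,z)
fl=T(48,352,10);fr=T(326,518,10);rl=T(228,38,126);rr=T(512,208,126)
g=T(205,355,185);hp=T(75,295,135);cp=T(320,455,172)
for n,p in zip('fl fr rl rr g hp cp'.split(),(fl,fr,rl,rr,g,hp,cp)):print(n,p.round(1))
print(np.linalg.norm(fl-fr),np.linalg.norm(rl-rr))
for a,b in((fl,fr),(rl,rr)):
    d=a-b;print(np.arctan2(-d[0],d[1]))
print('scene fl',S(148,405,10),'fr',S(492,345,10),'grip',S(308,113,185),'hp',S(150,205,135),'cp',S(458,115,172))
# triangulate grip
def tri(u1,u2):
    o1=t['world_from_camera'][:3,3];o2=s['world_from_camera'][:3,3]
    d1=pt(t,*u1,0)-o1;d2=pt(s,*u2,0)-o2
    A=np.stack([d1,-d2],1);x=np.linalg.lstsq(A,o2-o1,rcond=None)[0];return o1+x[0]*d1,o2+x[1]*d2
print(tri((295+41-.5,130+71-.5),(260+308/5-.5,155+113/5-.5)))
```

```text
fl [552.9  93.3  10. ]
fr [ 428.8 -119.7   10. ]
rl [766.7 -37.1 126. ]
rr [ 643.2 -241.3  126. ]
g [523.2 -19.8 185. ]
hp [573.  70. 135.]
cp [458.1 -98.6 172. ]
246.51838340138823 238.68859264860816
-0.5274620964833266
-0.544145257911045
scene fl [546.94415616 104.25301268  10.        ] fr [ 423.80345948 -107.92386313   10.        ] grip [522.46929543 -19.71091776 185.        ] hp [574.7007371  72.3819791 135.       ] cp [ 465.45250722 -106.13604089  172.        ]
(array([523.21962689, -19.83613473, 184.79240138]), array([522.80540355, -20.13142791, 184.73550114]))
```

```bash
cat >> h.py <<'E'
YAW=-0.53; O=np.array([519.,-26.7,0])
def W(x,y,z): 
    c,s=np.cos(YAW),np.sin(YAW); return O+np.array([c*x-s*y,s*x+c*y,z])
def overlay(c,box,f,fn,pts,segs=()):
    x0,y0,x1,y1=box
    im=cv2.cvtColor(c['img'],cv2.COLOR_RGB2BGR)[y0:y1,x0:x1];im=cv2.resize(im,None,fx=f,fy=f,interpolation=3)
    q=lambda p:tuple(int(round((a-o+.5)*f)) for a,o in zip(proj(c,p),(x0,y0)))
    for p in pts: cv2.circle(im,q(p),3,(0,0,255),1)
    for a,b in segs: cv2.line(im,q(a),q(b),(0,0,255),1)
    cv2.imwrite('pics/'+fn+'.png',im)
E
python3 - <<'E'
from h import *
P=[W(0,8,185),W(0,-45,160),W(0,111,135),W(0,-98,172),W(44,0,104),W(0,90,130),W(0,-78,130),W(0,-78,38),W(0,90,38),W(44,30,104),W(44,-30,104),W(125,110,126),W(125,-110,126),W(-8,-98,164)]
B=[W(x,y,10) for x,y in((-35,125),(-35,-125))]
overlay(load('top0'),(295,130,445,240),5,'ot',P,[B]);overlay(load('scene0'),(260,155,420,240),5,'os',P,[B])
E
```

```text
(no output)
```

View pics/ot.png

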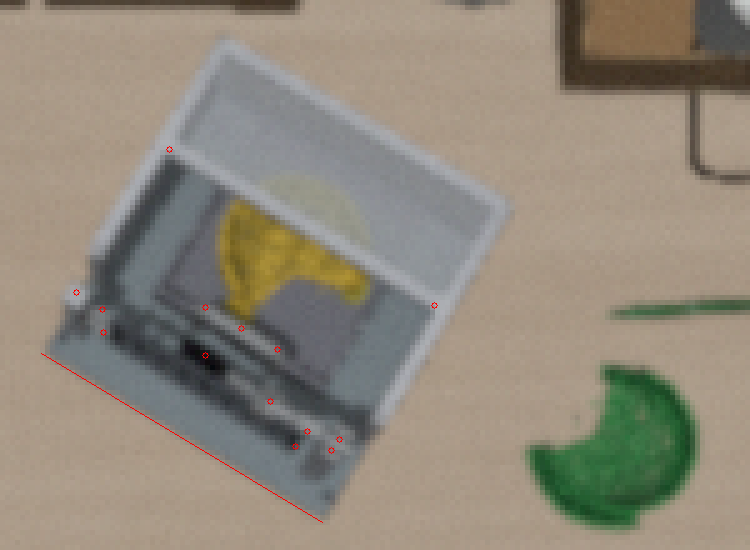

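View pics/os.png

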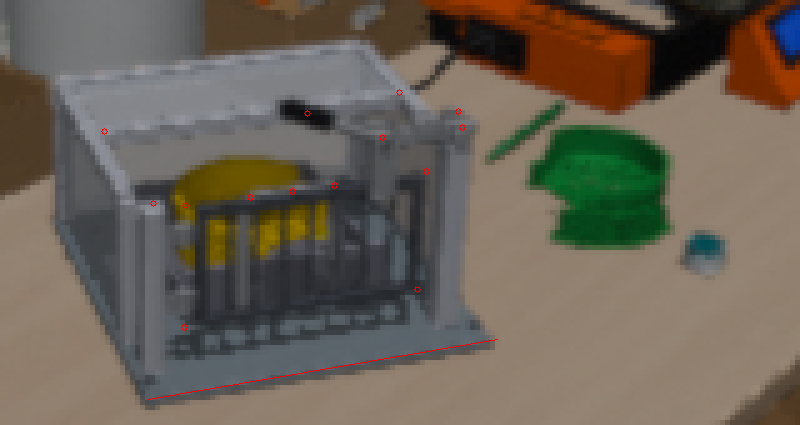

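Candidates:
- **Part:** the yellow basket in the cage, top view (345,185). I rule out the green look-alike at (418,218) and the white one at (260,168).
- **Lever:** the black grip at top (336,200) and scene (321,177). It triangulates to z=185, which matches the description.
- **Pull:** the light bar at top (343,195).

The overlay matches in both crops. Next I work out the targets.

```bash
cat >> h.py <<'E'
from scipy.spatial.transform import Rotation as R
AX=np.array([np.tan(np.radians(5))*.81,np.tan(np.radians(5))*.58,1]);AX/=np.linalg.norm(AX)
def swing(p,th):
    h=np.array([0,90,85.]);return h+R.from_rotvec(-th*AX).apply(np.array(p,float)-h)
E
python3 - <<'E'
from h import *
print('grip',W(0,8,185),'pressed',W(0,13,164.5),'pull',W(44,0,104),'out',W(-76,0,104))
for th in np.arange(0,1.5,.1): print(round(th,2),W(*swing([0,13,164.5],th)).round(1),round(YAW-th,2))
E
```

```text
grip [523.04426673 -19.79754344 185.        ] pressed [525.57193344 -15.48350808 164.5       ] pull [556.9635111  -48.94346701 104.        ] out [453.42666264  11.72053393 104.        ]
0.0 [525.6 -15.5 164.5] -0.53
0.1 [519.1 -10.6 165. ] -0.63
0.2 [513.2  -5.1 165.5] -0.73
0.3 [507.9   1.  165.9] -0.83
0.4 [503.1   7.6 166.3] -0.93
0.5 [499.1  14.6 166.6] -1.03
0.6 [495.8  22.  166.8] -1.13
0.7 [493.2  29.7 166.9] -1.23
0.8 [491.4  37.6 167. ] -1.33
0.9 [490.4  45.6 167.1] -1.43
1.0 [490.2  53.7 167. ] -1.53
1.1 [490.9  61.8 166.9] -1.63
1.2 [492.3  69.8 166.7] -1.73
1.3 [494.5  77.6 166.5] -1.83
1.4 [497.4  85.1 166.1] -1.93
```

{"method": "drive_tool", "body": {
  "moves": [
    {"dp":[0.0224,0.038,0],"roll":0.049,"gripper":1},
    {"dp":[0.0224,0.038,0],"roll":0.049,"gripper":1},
    {"dp":[0.0224,0.038,0],"roll":0.049,"gripper":1},
    {"dp":[0.0224,0.038,0],"roll":0.049,"gripper":1},
    {"dp":[0.0224,0.038,0],"roll":0.049,"gripper":1},
    {"dp":[0.0224,0.038,0],"roll":0.049,"gripper":1},
    {"dp":[0.0224,0.038,0],"roll":0.049,"gripper":1},
    {"dp":[0.0224,0.038,0],"roll":0.049,"gripper":1}
  ]
}}

```text
t: 1.1
ee_pos: [343.9, -316.1, 241.4]
eef_rot: [3.139, 0.005, -0.917]
contact_force: [0.6, -1.1, 0.2]
width: 85.7
```

{"method": "drive_tool", "body": {
  "moves": [
    {"dp":[0.0224,0.038,0.001],"roll":0.049,"gripper":1},
    {"dp":[0.0224,0.038,0.001],"roll":0.049,"gripper":1},
    {"dp":[0.0224,0.038,0.001],"roll":0.049,"gripper":1},
    {"dp":[0.0224,0.038,0],"roll":0.049,"gripper":1},
    {"dp":[0.0224,0.038,0],"roll":0.049,"gripper":1},
    {"dp":[0.0224,0.038,0],"roll":0.049,"gripper":1},
    {"dp":[0.0224,0.038,0],"roll":0.049,"gripper":1},
    {"dp":[0.022,0.033,0],"roll":0.045,"gripper":1}
  ]
}}

```text
t: 2.1
ee_pos: [526.2, -6.2, 243.3]
eef_rot: [3.138, 0.007, -0.516]
contact_force: [1.0, -0.9, -0.6]
width: 85.2
```

{"method": "drive_tool", "body": {
  "moves": [
    {"dp":[0,0,0],"roll":0,"gripper":0.2},
    {"dp":[0,0,0],"roll":0,"gripper":0.2}
  ]
}}

```text
t: 2.35
ee_pos: [526.7, -3.2, 242.5]
eef_rot: [3.139, 0.008, -0.511]
contact_force: [0.6, -1.2, -0.3]
width: 52.4
```

{"method": "drive_tool", "body": {
  "moves": [
    {"dp":[-0.002,-0.0155,0],"roll":-0.015,"gripper":0.2},
    {"dp":[0,0,-0.015],"roll":0,"gripper":0.2},
    {"dp":[0,0,0],"roll":0,"gripper":0.2}
  ]
}}

```text
t: 2.72
ee_pos: [522.8, -23.5, 226.2]
eef_rot: [3.136, 0.009, -0.533]
contact_force: [-0.7, -0.1, 0.2]
width: 51.4
```

Run:
```python
from h import *
for n,b in(('scene',(260,115,420,235)),('top',(295,130,445,240))):
    c=shot(n,n+'1');overlay(c,b,5,n+'1c',[])
s=ctrl.state();print(s['ee_pos'],s['eef_rot'])
```

```text
[523.86273625 -23.16656141 227.26072194] [ 3.13727437  0.00688582 -0.53220907]
```

View pics/scene1c.png

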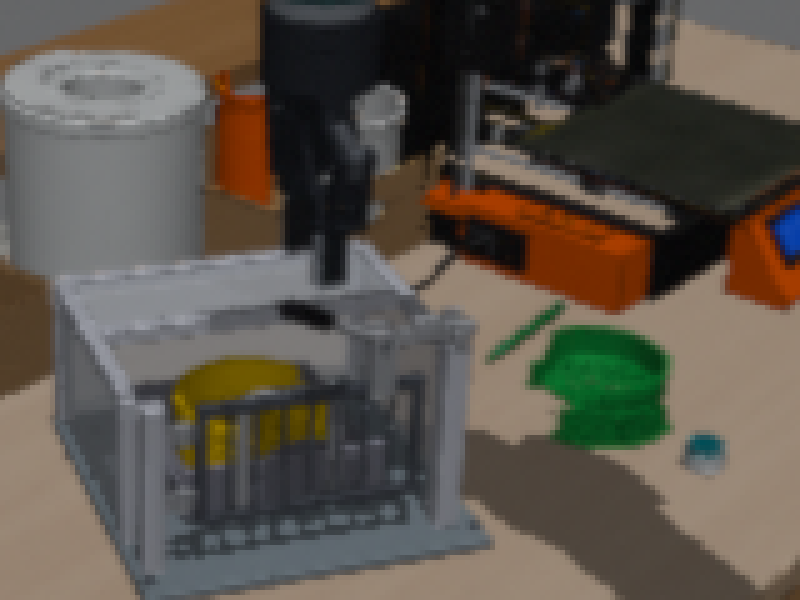

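View pics/top1c.png

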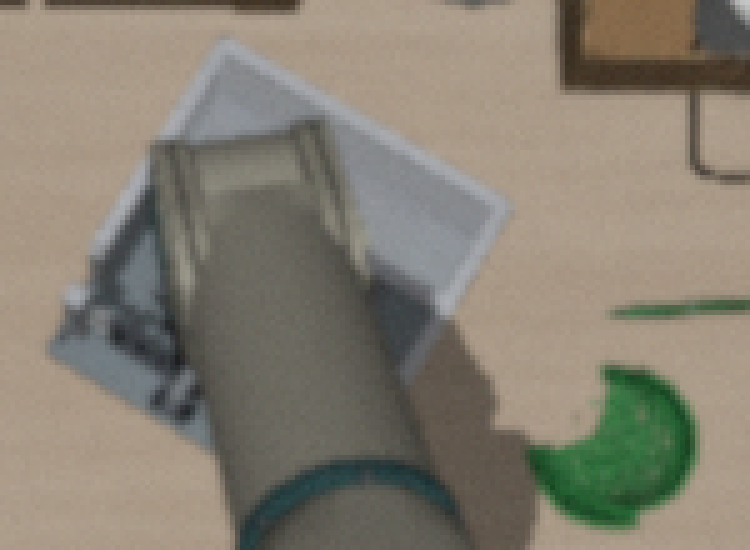

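The scene crop shows the fingers straddling just above the black grip at about (308,315). The gate is still shut. Next I descend and close.

{"method": "drive_tool", "body": {
  "moves": [
    {"dp":[0,0.0045,-0.012],"roll":0,"gripper":0.2},
    {"dp":[0,0,-0.012],"roll":0,"gripper":0.2},
    {"dp":[0,0,-0.012],"roll":0,"gripper":0.2},
    {"dp":[0,0,-0.008],"roll":0,"gripper":0.2},
    {"dp":[0,0,0],"roll":0,"gripper":0.2}
  ]
}}

```text
t: 3.45
ee_pos: [523.6, -17.5, 179.7]
eef_rot: [3.137, 0.008, -0.531]
contact_force: [0.2, -0.4, 0.1]
width: 51.5
```

{"method": "drive_tool", "body": {
  "moves": [
    {"dp":[0,0,0],"roll":0,"gripper":-0.3},
    {"dp":[0,0,0],"roll":0,"gripper":-1},
    {"dp":[0,0,0],"roll":0,"gripper":-1},
    {"dp":[0,0,0],"roll":0,"gripper":-1}
  ],
  "newtons": 25
}}

```text
t: 3.95
ee_pos: [522.8, -16.8, 180.2]
eef_rot: [3.137, 0.009, -0.53]
contact_force: [-0.6, -0.5, -1.1]
width: 13.4
```

{"method": "drive_tool", "body": {
  "moves": [
    {"dp":[0.0005,0.001,-0.005],"roll":0,"gripper":-1},
    {"dp":[0.0005,0.001,-0.005],"roll":0,"gripper":-1},
    {"dp":[0.0005,0.001,-0.005],"roll":0,"gripper":-1},
    {"dp":[0,0.0005,-0.005],"roll":0,"gripper":-1},
    {"dp":[0,0,-0.002],"roll":0,"gripper":-1}
  ]
}}

```text
t: 4.58
ee_pos: [525.7, -12.0, 158.7]
eef_rot: [3.14, 0.006, -0.529]
contact_force: [-2.5, 2.0, 5.5]
width: 13.3
```

Run:
```python
from h import *
for n,b in(('scene',(260,115,420,235)),):
    c=shot(n,n+'2');overlay(c,b,5,n+'2c',[])
s=ctrl.state();print(s['ee_pos'],s['eef_rot'],s['contact_force'],s['qpos'])
```

```text
[525.63127734 -12.0239212  158.56825738] [ 3.1395392   0.0065722  -0.52927259] [-1.13251382  0.51224913  3.33907644] [ 0.11512981  0.58290537 -0.21437118  1.93914011  0.19251185  0.64571734
 -0.74914974]
```

View pics/scene2c.png

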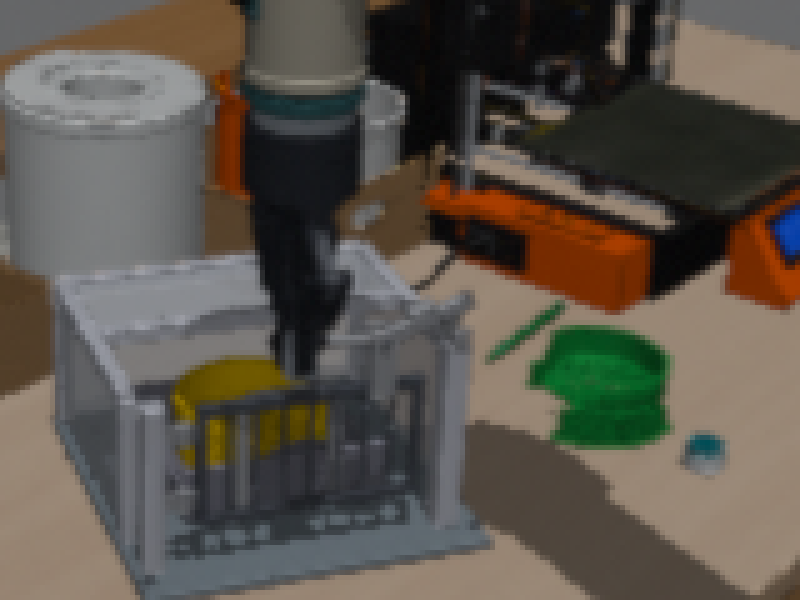

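The latch tip at about (470,298) has lifted clear of the catch. Next I swing the gate.

{"method": "drive_tool", "body": {
  "moves": [
    {"dp":[-0.0033,0.0024,0],"roll":-0.05,"gripper":-1},
    {"dp":[-0.0032,0.0025,0],"roll":-0.05,"gripper":-1},
    {"dp":[-0.003,0.0027,0],"roll":-0.05,"gripper":-1},
    {"dp":[-0.003,0.0027,0],"roll":-0.05,"gripper":-1},
    {"dp":[-0.0027,0.003,0],"roll":-0.05,"gripper":-1}
  ]
}}

```text
t: 5.25
ee_pos: [512.2, -0.2, 158.9]
eef_rot: [3.14, 0.002, -0.784]
contact_force: [-1.5, 0.8, 3.7]
width: 13.1
```

{"method": "drive_tool", "body": {
  "moves": [
    {"dp":[-0.005,0.006,0.0005],"roll":-0.1,"gripper":-1},
    {"dp":[-0.0048,0.0066,0.0004],"roll":-0.1,"gripper":-1},
    {"dp":[-0.004,0.007,0.0003],"roll":-0.1,"gripper":-1},
    {"dp":[-0.0033,0.0074,0.0002],"roll":-0.1,"gripper":-1}
  ]
}}

```text
t: 5.75
ee_pos: [495.5, 27.7, 160.6]
eef_rot: [-3.141, 0.001, -1.193]
contact_force: [-0.9, 2.6, 3.3]
width: 12.9
```

Run:
```python
from h import *
for n,b in(('scene',(260,115,420,235)),('top',(295,130,445,240))):
    c=shot(n,n+'3');overlay(c,b,5,n+'3c',[])
s=ctrl.state();print(s['ee_pos'],s['eef_rot'],s['contact_force'],s['qpos'])
```

```text
[495.26252776  28.50062078 160.5282237 ] [-3.14136030e+00  1.11659704e-03 -1.18909346e+00] [-1.17525513  1.57729712  2.9222598 ] [-0.1018073   0.5376994  -0.01655443  2.02497267  0.01341215  0.57909104
 -1.31634583]
```

View pics/scene3c.png

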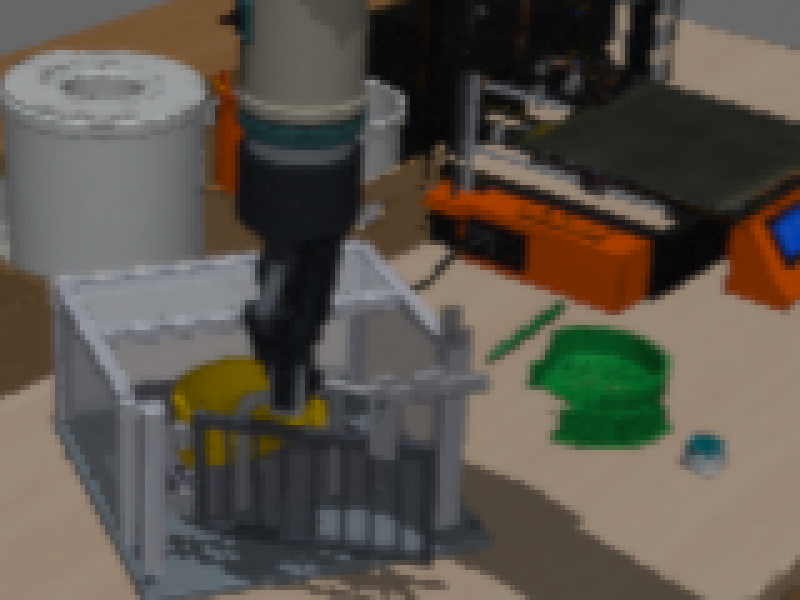

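The gate is opening, at about 0.65 rad, and the grip is secure. I continue past the balance point.

{"method": "drive_tool", "body": {
  "moves": [
    {"dp":[-0.0025,0.0077,0.0002],"roll":-0.1,"gripper":-1},
    {"dp":[-0.0016,0.008,0.0001],"roll":-0.1,"gripper":-1},
    {"dp":[-0.0008,0.008,0],"roll":-0.1,"gripper":-1},
    {"dp":[0,0.0081,0],"roll":-0.1,"gripper":-1},
    {"dp":[0.0008,0.0081,0],"roll":-0.1,"gripper":-1},
    {"dp":[0.0014,0.008,-0.0002],"roll":-0.1,"gripper":-1},
    {"dp":[0.0022,0.0078,-0.0002],"roll":-0.1,"gripper":-1},
    {"dp":[0,0,0],"roll":0,"gripper":-1}
  ]
}}

```text
t: 6.85
ee_pos: [497.2, 84.3, 160.1]
eef_rot: [-3.139, -0.0, -1.891]
contact_force: [-1.7, 1.1, 2.1]
width: 13.6
```

{"method": "drive_tool", "body": {
  "moves": [
    {"dp":[0,0,0.006],"roll":0,"gripper":-1},
    {"dp":[0,0,0.006],"roll":0,"gripper":-1},
    {"dp":[0,0,0.005],"roll":0,"gripper":-1},
    {"dp":[0,0,0],"roll":0,"gripper":0},
    {"dp":[0,0,0],"roll":0,"gripper":0}
  ]
}}

```text
t: 7.48
ee_pos: [496.4, 82.7, 177.4]
eef_rot: [-3.141, -0.001, -1.885]
contact_force: [-0.5, 0.1, 0.6]
width: 42.5
```

{"method": "drive_tool", "body": {
  "moves": [
    {"dp":[0,0,0.02],"roll":0,"gripper":0},
    {"dp":[0,0,0.03],"roll":0,"gripper":0},
    {"dp":[0,0,0.03],"roll":0,"gripper":0}
  ]
}}

```text
t: 7.85
ee_pos: [495.8, 78.9, 258.0]
eef_rot: [3.141, -0.006, -1.889]
contact_force: [0.9, -0.2, -0.8]
width: 42.7
```

{"method": "drive_tool", "body": {
  "moves": [
    {"dp":[0.007,-0.014,0],"roll":0.17,"gripper":0},
    {"dp":[0.007,-0.015,0],"roll":0.17,"gripper":0},
    {"dp":[0.007,-0.015,0],"roll":0.17,"gripper":0},
    {"dp":[0.007,-0.015,0],"roll":0.17,"gripper":0},
    {"dp":[0.007,-0.015,0],"roll":0.17,"gripper":0},
    {"dp":[0.007,-0.015,0],"roll":0.17,"gripper":0},
    {"dp":[0.007,-0.015,0],"roll":0.17,"gripper":0},
    {"dp":[0.007,-0.015,0],"roll":0.15,"gripper":0}
  ]
}}

```text
t: 8.85
ee_pos: [556.2, -51.5, 262.1]
eef_rot: [-3.135, -0.012, -0.513]
contact_force: [-0.3, 0.8, -0.0]
width: 42.5
```

{"method": "drive_tool", "body": {
  "moves": [
    {"dp":[0,0,0],"roll":0,"gripper":0}
  ]
}}

```text
t: 8.98
ee_pos: [556.3, -54.2, 262.1]
eef_rot: [-3.136, -0.013, -0.518]
contact_force: [-0.4, 0.4, -0.0]
width: 43.2
```

Run:
```python
from h import *
for n,b in(('scene',(260,115,420,235)),('top',(275,130,425,240))):
    c=shot(n,n+'4');overlay(c,b,5,n+'4c',[W(44,0,104)])
s=ctrl.state();print(s['ee_pos'],s['eef_rot'],s['contact_force'],s['qpos'])
```

```text
[555.84703332 -51.8532141  262.05127984] [-3.13564564 -0.01174451 -0.51635793] [-0.64337687  0.03384207  0.29604864] [ 0.11387232  0.47139739 -0.10506375  1.76696816  0.06162544  0.89321434
 -0.53416016]
```

View pics/scene4c.png

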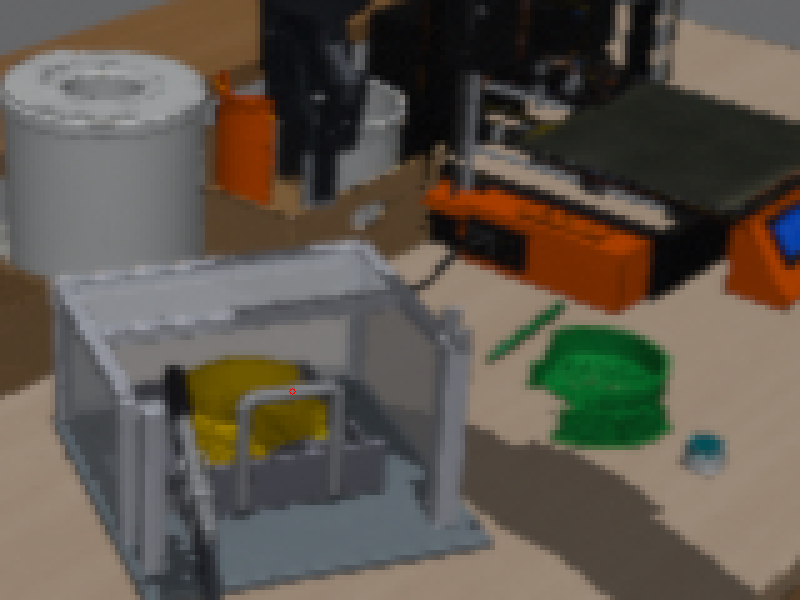

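View pics/top4c.png

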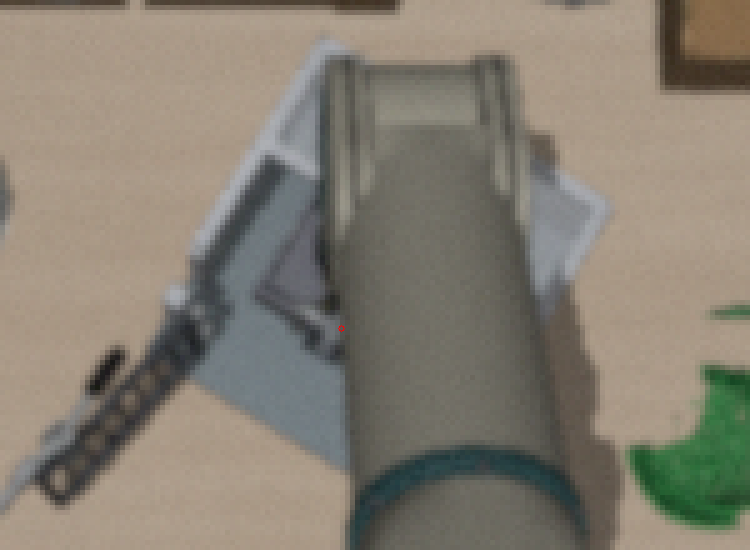

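The gate stands fully open: its far end is at top crop (60,490) and it lies alongside the hinge post. The pull bar sits at scene crop (290,390), within about 2 px of the prediction. Next I descend on it.

{"method": "drive_tool", "body": {
  "moves": [
    {"dp":[0.001,0.002,-0.03],"roll":-0.014,"gripper":0},
    {"dp":[0,0,-0.03],"roll":0,"gripper":0},
    {"dp":[0,0,-0.03],"roll":0,"gripper":0},
    {"dp":[0,0,-0.02],"roll":0,"gripper":0},
    {"dp":[0,0,-0.01],"roll":0,"gripper":0},
    {"dp":[0,0,0],"roll":0,"gripper":0}
  ]
}}

```text
t: 9.82
ee_pos: [556.3, -43.9, 140.5]
eef_rot: [-3.134, -0.014, -0.536]
contact_force: [0.2, 0.6, -0.6]
width: 42.8
```

{"method": "drive_tool", "body": {
  "moves": [
    {"dp":[0.001,-0.005,-0.01],"roll":0,"gripper":0},
    {"dp":[0,0,-0.01],"roll":0,"gripper":0},
    {"dp":[0,0,-0.01],"roll":0,"gripper":0},
    {"dp":[0,0,-0.007],"roll":0,"gripper":0},
    {"dp":[0,0,0],"roll":0,"gripper":0}
  ]
}}

```text
t: 10.45
ee_pos: [558.6, -49.3, 102.6]
eef_rot: [-3.132, -0.017, -0.537]
contact_force: [0.1, -0.0, 0.6]
width: 42.6
```

{"method": "drive_tool", "body": {
  "moves": [
    {"dp":[0,0,-0.003],"roll":0,"gripper":-0.4},
    {"dp":[0,0,0],"roll":0,"gripper":-1},
    {"dp":[0,0,0],"roll":0,"gripper":-1},
    {"dp":[0,0,0],"roll":0,"gripper":-1},
    {"dp":[0,0,0],"roll":0,"gripper":-1}
  ],
  "newtons": 30
}}

```text
t: 11.08
ee_pos: [555.7, -47.6, 99.4]
eef_rot: [-3.134, -0.011, -0.536]
contact_force: [-0.8, 1.1, -0.3]
width: 8.8
```

{"method": "drive_tool", "body": {
  "moves": [
    {"dp":[-0.0035,0.002,0],"roll":0,"gripper":-1},
    {"dp":[-0.006,0.0035,0],"roll":0,"gripper":-1},
    {"dp":[-0.0086,0.0051,0],"roll":0,"gripper":-1},
    {"dp":[-0.0086,0.0051,0],"roll":0,"gripper":-1},
    {"dp":[-0.0086,0.0051,0],"roll":0,"gripper":-1},
    {"dp":[-0.0086,0.0051,0],"roll":0,"gripper":-1},
    {"dp":[-0.0086,0.0051,0],"roll":0,"gripper":-1},
    {"dp":[-0.0086,0.0051,0],"roll":0,"gripper":-1}
  ]
}}

```text
t: 12.08
ee_pos: [492.0, -10.3, 99.4]
eef_rot: [-3.133, -0.014, -0.537]
contact_force: [1.8, -0.3, -4.6]
width: 8.9
```

{"method": "drive_tool", "body": {
  "moves": [
    {"dp":[-0.0086,0.0051,0],"roll":0,"gripper":-1},
    {"dp":[-0.0086,0.0051,0],"roll":0,"gripper":-1},
    {"dp":[-0.0086,0.0051,0],"roll":0,"gripper":-1},
    {"dp":[-0.006,0.0035,0],"roll":0,"gripper":-1},
    {"dp":[-0.0035,0.002,0],"roll":0,"gripper":-1}
  ]
}}

```text
t: 12.7
ee_pos: [453.5, 12.2, 99.4]
eef_rot: [-3.133, -0.014, -0.536]
contact_force: [1.4, -1.0, -4.8]
width: 8.9
```

{"method": "drive_tool", "body": {
  "moves": [
    {"dp":[-0.0017,0.001,0],"roll":0,"gripper":-1},
    {"dp":[-0.0017,0.001,0],"roll":0,"gripper":-1},
    {"dp":[-0.0017,0.001,0],"roll":0,"gripper":-1}
  ]
}}

```text
t: 13.08
ee_pos: [452.1, 13.0, 99.4]
eef_rot: [-3.131, -0.021, -0.539]
contact_force: [4.4, -4.3, -9.0]
width: 9.3
```

The force rises at 120 mm of travel, so the tray is at its stop. Next I release and rise.

{"method": "drive_tool", "body": {
  "moves": [
    {"dp":[0,0,0],"roll":0,"gripper":-0.5},
    {"dp":[0,0,0],"roll":0,"gripper":-0.2},
    {"dp":[0,0,0],"roll":0,"gripper":0},
    {"dp":[0,0,0],"roll":0,"gripper":0}
  ]
}}

```text
t: 13.58
ee_pos: [451.9, 13.8, 100.0]
eef_rot: [-3.131, -0.02, -0.539]
contact_force: [-1.0, 0.4, 0.1]
width: 42.7
```

{"method": "drive_tool", "body": {
  "moves": [
    {"dp":[0,0,0.015],"roll":0,"gripper":0},
    {"dp":[0,0,0.03],"roll":0,"gripper":0},
    {"dp":[0,0,0.05],"roll":0,"gripper":0},
    {"dp":[0,0,0.05],"roll":0,"gripper":0}
  ]
}}

```text
t: 14.08
ee_pos: [448.3, 14.1, 245.7]
eef_rot: [-3.136, -0.012, -0.538]
contact_force: [1.3, -0.6, -0.2]
width: 42.6
```

Next I move aside to get a clear view. Going right (-y) at this height clears the cage.

{"method": "drive_tool", "body": {
  "moves": [
    {"dp":[-0.005,-0.04,0.01],"roll":0,"gripper":0},
    {"dp":[-0.005,-0.05,0],"roll":-0.1,"gripper":0},
    {"dp":[-0.005,-0.05,0],"roll":-0.1,"gripper":0},
    {"dp":[-0.005,-0.05,0],"roll":-0.1,"gripper":0},
    {"dp":[-0.005,-0.05,0],"roll":-0.1,"gripper":0},
    {"dp":[-0.005,-0.05,0],"roll":-0.1,"gripper":0},
    {"dp":[-0.01,-0.05,0],"roll":-0.1,"gripper":0},
    {"dp":[0,0,0],"roll":0,"gripper":0}
  ]
}}

```text
t: 15.08
ee_pos: [407.9, -334.2, 261.6]
eef_rot: [-3.128, -0.023, -1.152]
contact_force: [0.4, 0.4, 0.3]
width: 42.6
```

Run:
```python
from h import *
for n,b in(('scene',(260,145,420,255)),('top',(275,130,425,240))):
    c=shot(n,n+'5');overlay(c,b,5,n+'5c',[W(-76,0,104)])
s=ctrl.state();print(s['ee_pos'],s['t'])
```

```text
[ 409.52681819 -329.66074315  261.39258193] 15.175
```

View pics/scene5c.png

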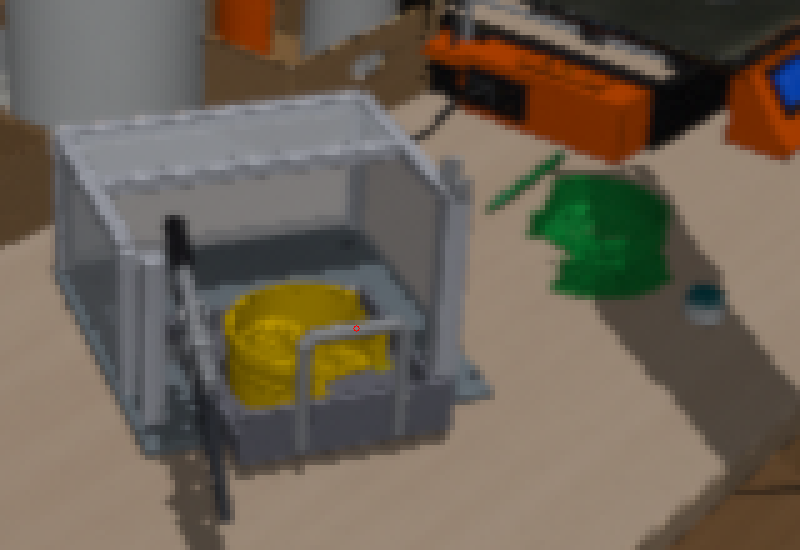

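View pics/top5c.png

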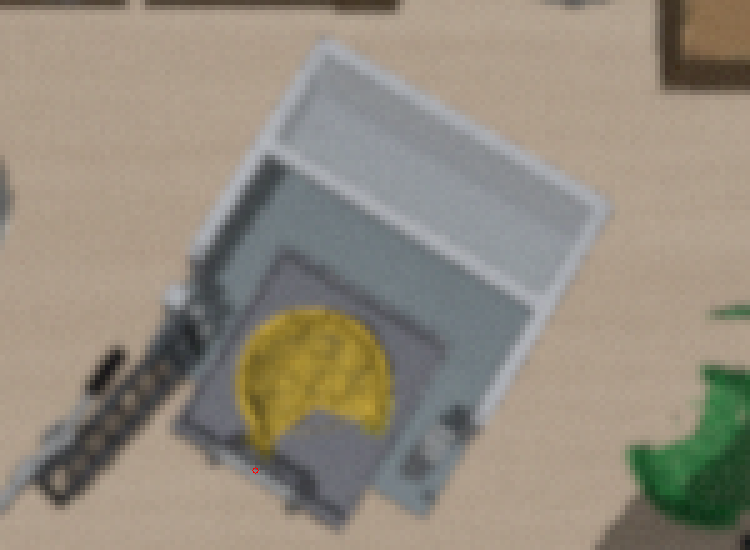

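View pics/top5.png

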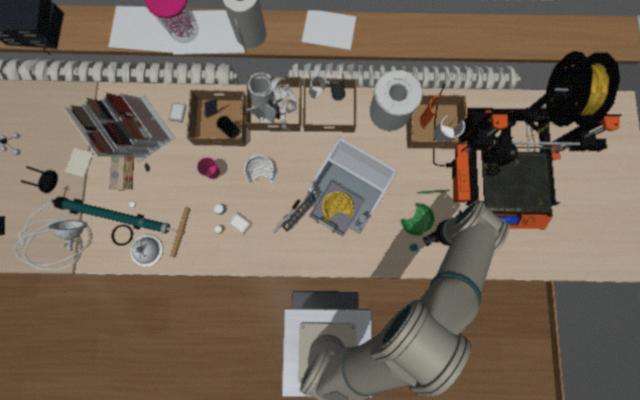

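The pictures show three things:
- The gate is resting in the same place as before.
- The pull is within about 2 px of its full-out prediction.
- The yellow part lies in the tray, and the bystanders have not moved.

I'm handing the job in.

Run:
```python
from h import *
c=load('top5')
a=pt(c,275+60/5,130+490/5,130);h=W(*swing([0,90,130],0));d=a-h;print('gate angle ~',(YAW-np.pi/2-np.arctan2(d[1],d[0]))%(2*np.pi),np.hypot(d[0],d[1]))
s=ctrl.state();print(s['contact_force'],abs(s['joint_vel']).max());ticket.finish_job()
```

```text
gate angle ~ 1.663930896607912 161.82202474351058
[0.04907864 0.01738795 0.30041162] 0.02884367587091524
the job is handed in; nothing more can be done
```

The gate is open and staying open on its own, and the tray is fully out with the part lying in it. I handed the job in at about 15 s of the 54 s allowed; no verdict was reported.

**What I did:** I pinched the lever grip, pressed it about 21 mm to lift the latch bar, and swung the gate to about 1.36 rad. After I let go, the gate drifted on to its stop. I then gripped the tray pull and drew it out 120 mm until the force rose at the stop, let go and moved the arm clear.

**Last checks:**
- **Gate:** it rested in the same place in two pictures about 6 s apart. A rough pixel estimate gave 1.66 rad against the 1.75 stop. I put that small difference down to the coarse pixel reading, but did not check it further.
- **Tray and part:** the pull was within about 2 px of its full-out position, and the yellow part was still in the tray.
- **Bystanders:** they looked unmoved in the wide picture. The small jar or cap to the right of the cage, near the arm, was clear only in the other view.
- **Arm:** the contact force was about 0 N, so it was touching nothing.

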